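# Load two tealight tins and index the slide to its filling notch

## Robot

A 7-joint arm with a two-finger parallel gripper is mounted at the origin on a cart in front of the work surface, level with it; the furniture and walls round the work are solid. World frame = base frame: x ahead of the robot, y to its left, z up, the work surface at z = 0. Lengths are in mm, angles in rad, forces in N, time in s.
With the tool pointing down it reaches from about 400 to 875 mm from the base axis. Payload 4.4 kg.
Tool frame: the origin (TCP) lies at the very end of the fingers, on their centre line; the grasp point (between the pads) lies 19 mm behind it; z points along the fingers, y is the direction in which the jaws open and shut (so a half turn about z gives the same grasp; the last joint's range is limited). The gripper opens to 85 mm and grips with 20 to 120 N. Pads are 22 mm wide; open, the fingers measure 114 mm over their backs; the gripper's body (76 mm by 85 mm) begins 54 mm behind the grasp point. The pads swing forward as they close: fully open they stand 13 mm farther back than shut.
Start: joints at [-1.228, 0.628, 0.038, 1.517, -0.027, 0.996, -0.02], TCP at [258.359, 596.463, 231.313] pointing down, gripper open.
Joint ranges: [-3.06, 3.06], [-0.37, 2.12], [-1.25, 1.32], [0.18, 2.47], [-1.1, 4.24], [0.23, 1.98], [-2.94, 2.94]. Speed limits (rad/s): [2.57, 2.57, 3.14, 3.14, 3.14, 3.14, 3.14].

## Interface

Orientations are given as [roll, pitch, yaw] about the fixed x, y, z axes, in that order (R = Rz(yaw) Ry(pitch) Rx(roll)).
In Python, from cell import read_state, get_image, calibration, finish_job gives the robot as it stands. The module is installed in compiled form; this text tells all that it offers.
- The arm moves only by the tool apply_moves, never from a script. Its argument "increments" is a list of rows, each an object of numbers: "tx", "ty", "tz": the shift along the world's x, y, z in m; "rx", "ry", "rz": the turn, a rotation vector about the world's x, y, z in units of 5 degrees (1.0 is 5 degrees); "claw": the finger opening in m, from 0 to 0.0854. In form: [{"tx": .., "ty": .., "tz": .., "rx": .., "ry": .., "rz": .., "claw": ..}, ...]. A call has 1 to 12 rows; each row is the pose to reach, as a shift and turn from the pose commanded when the call began; what a row does not reach only later rows make up. A row lasts 1/10 s, in which the tool goes at most 50 mm and 8.59 degrees, less where a joint would pass 70% of its speed; a pose out of reach is approached as far as the arm can. A call with a gripper value outside its range is refused whole. The fingers move at their own pace and stop on an object; the grip force is fixed at half the most. Time passes only in rows, so rows that repeat a pose let the fingers close. It gives the time, the measured TCP pose, the force and the opening at its end, in the units of the state.
- read_state(): the state, without advancing time (a new reading comes with each control period).
- get_image(name): name is "scene" or "top"; returns the picture (384x512x3 uint8, red, green, blue); there is no depth.
- calibration(name): a dict with "camera_matrix" (3x3 intrinsics, pixels), "origin" and "attitude" of the camera in the world. Camera axes: x right, y up, looking along -z (the intrinsics and any distortion apply to the point x, -y, -z); pixel columns grow to the right and rows downward; lengths in mm; the calibration is good to about 2 mm. A picture is of the moment at which its call begins. calibration takes no time and is no camera call.
- finish_job(): hands the job in, once; it reports no verdict.
The state is a dict: "clock": time; "qpos": joint angles; "qd": joint speeds; "tau": joint torques, N m; "eef_pos": TCP position; "tool_rot": TCP orientation; "force": force on the tool from outside, world axes, zero at the start; "torque": the same for the moment, N m; "width": finger opening in mm.
Only numpy, scipy, OpenCV 4.12 (cv2) and the standard library are available. Lean on these libraries where they do the work, as an engineer would, in place of code of your own. Each camera call takes 0.05 s, during which the arm holds its last target. There are 200 camera calls.

## Task

Put the two empty tealight tins into the open tray of the slide carriage, standing open side up next to each other on its floor, leaving the filled tealights where they are. Then take the carriage by its black handle post and slide it gently along the rail until you feel its spring ball click into the notch of the detent bar, without running on through the notch. Finish while still gripping the post and holding the carriage at the notch.

Things in the scene. Friction and masses are not known exactly. Their poses are not given: they have to be found in the camera images.
- tin_a: an empty tealight tin: thin round aluminium cup, 39 mm across, 16 mm tall, hollow to the eye (solid to the touch), open side up, 15 g; origin at the centre of its underside, z up. Stands on the table; the four tealights (two empty, two filled) swap places
- tin_b: the second empty tealight tin, same as the first
- filled_a: a filled tealight (pale wax and a wick, 39 mm across, 16 mm tall plus 6 mm of wick), to be left alone; origin at the centre of its underside
- filled_b: the second filled tealight, to be left alone
- slide_base: the fixed aluminium base plate of the slide, 135 x 400 x 12 mm, with a steel rail along its y axis, 30 mm tall in all, and a black stop at each end (42 mm tall); origin on the table under the rail's middle. Its +y axis is the direction in which the carriage must go (to the robot's left), its -x side faces the robot
- carriage (a joint): travel of the carriage along the rail in m: 0 at the right end, grows to 0.22 towards the left (+y of the base). About 1.2 N of sliding friction; it stays where it is left
- tray_floor (a point): centre of the inner floor of the carriage's open aluminium tray, about 46 mm above the table; axes as the base plate. Inside the tray is 94 mm (x) by 134 mm (y), walls 3 mm thick, rim 31 mm above this point
- handle (a point): the black upright handle post on the robot's side of the tray, 24 mm (x) by 16 mm (y), 72 mm tall, rounded edges; this point lies at its foot, 43 mm above the table, axes as the base plate, so its top is 115 mm above the table. It stands 78 mm from the tray's centre, 28 mm clear of the tray's wall. The lowest 6 mm are a 30 x 24 mm foot
- ball (a point): the spring ball (12 mm diameter) under the carriage's plunger, 62 mm to the far side (+x) of the tray's centre; centred when its y in the base's frame is that of notch. Going left it meets the bar's ramp about 18 mm before the notch (push rises to about 6 N), is then drawn into the notch (push falls off and turns to a pull of some 2 N); leaving takes about 9 N
- notch (a point): the 8 mm wide notch across the middle of the steel detent bar (46 mm long, 28 mm above the table), clamped on the base plate beyond the rail; axes as the base plate. Along the rail the bar has a ramp, a 7 mm flat, the notch, a flat and a ramp. The carriage can run on past it
There are look-alikes about, which are no part of the job. Leave any green look-alike of the tin_b alone. Leave any brown look-alike of the tin_a alone.

How it is judged (in metres and radians):
On the way:
1. both empty tins stand on the tray's floor, while the carriage is still more than 40 mm short of the notch (x of tin_a in the frame of tray_floor between -0.047 and 0.047 m and y of tin_a in the frame of tray_floor between -0.067 and 0.067 m and z of tin_a in the frame of tray_floor between -0.004 and 0.006 m and angle between each of tin_a, tin_b's own z axis and vertical below 0.2 rad and x of tin_b in the frame of tray_floor between -0.047 and 0.047 m and y of tin_b in the frame of tray_floor between -0.067 and 0.067 m and z of tin_b in the frame of tray_floor between -0.004 and 0.006 m and y of ball in the frame of notch below -0.04 m), for 0.2 s.
At the end, for the whole second after the job is handed in: Both empty tins stand open side up on the tray's floor (within 6 mm of it, tilted less than 0.2 rad), the ball is within 2 mm of the notch's middle along the rail, the carriage is at rest, and the fingers still grip the handle post (more than 5 N) (x of tin_a in the frame of tray_floor between -0.047 and 0.047 m and y of tin_a in the frame of tray_floor between -0.067 and 0.067 m and z of tin_a in the frame of tray_floor between -0.004 and 0.006 m and angle between each of tin_a, tin_b's own z axis and vertical below 0.2 rad and x of tin_b in the frame of tray_floor between -0.047 and 0.047 m and y of tin_b in the frame of tray_floor between -0.067 and 0.067 m and z of tin_b in the frame of tray_floor between -0.004 and 0.006 m and y of ball in the frame of notch between -0.002 and 0.002 m and velocity of joint carriage between -0.01 and 0.01 m/s and contact force between the fingers and handle_post above 5 N); the arm keeps its last pose, push and grip.
It fails at once if the carriage is flung along (faster than 0.3 m/s) (velocity of joint carriage above 0.3 m/s or velocity of joint carriage below -0.3 m/s).
It fails at once if the carriage runs through the notch (ball more than 12 mm past it) (y of ball in the frame of notch above 0.012 m).
It fails at once if a filled tealight is moved more than 30 mm (distance of any of filled_a, filled_b from where it was at the start of the episode above 0.03 m).
It also fails if it takes over 72 s, if anything falls off the work surface, if the arm or the gripper's body presses on something with over 40 N, if the wrist force passes 120 N, or if a joint passes its speed limit or range.

## Working session

There is one attempt and no reset: what is moved stays moved. The work goes in short steps, Python scripts to look and compute and a tool call to move; the robot and the scene stay as the last step left them, time stands still between calls to the robot, and variables do not carry over. Pictures are saved under pics/ and viewed, about 8 in all and at most 12, crops included, and the job is handed in when it is done.

Besides the shell and the picture viewer there is one more tool, called after ">>>" as name([rows], argument=value, ...), one row to a line, values as JSON. apply_moves: Moves the arm, as the interface text tells. Its arguments: {"type":"object","properties":{"increments":{"type":"array"}},"required":["increments"]}

```bash
mkdir -p pics
cat > h.py <<'E'
import numpy as np, cv2
from cell import *
def save(n,f,crop=None,s=1):
    im=get_image(n)
    if crop: x0,y0,x1,y1=crop; im=im[y0:y1,x0:x1]
    if s!=1: im=cv2.resize(im,None,fx=s,fy=s,interpolation=cv2.INTER_CUBIC)
    cv2.imwrite('pics/'+f,im[:,:,::-1])
def Rof(a):
    a=np.array(a,float)
    return a if a.shape==(3,3) else None
def pix2w(n,u,v,z):
    c=calibration(n);K=np.array(c["camera_matrix"]);R=att(c)
    d=np.linalg.solve(K,[u,v,1.]); d=R@np.array([d[0],-d[1],-d[2]]); o=np.array(c["origin"],float)
    return o+d*(z-o[2])/d[2]
def w2pix(n,p):
    c=calibration(n);K=np.array(c["camera_matrix"]);R=att(c)
    q=R.T@(np.array(p,float)-np.array(c["origin"])); q=K@np.array([q[0],-q[1],-q[2]]); return q[:2]/q[2]
def att(c):
    from scipy.spatial.transform import Rotation as r
    a=np.array(c["attitude"],float)
    return a if a.shape==(3,3) else r.from_euler('xyz',a).as_matrix()
E
python3 - <<'E'
from h import *
print(read_state())
for n in("scene","top"): print(calibration(n)); save(n,n+'1.png',s=1.5)
E
```

```text
{'clock': 0.0, 'qpos': array([-1.22779689,  0.62932434,  0.03842643,  1.51839165, -0.02699563,
        0.99633721, -0.01998797]), 'qd': array([-8.73187360e-06,  5.34447405e-04,  1.86337175e-03,  8.93903632e-04,
       -4.42689243e-04,  2.90481861e-03, -2.26805942e-04]), 'tau': array([-1.59652707e-03, -5.63399041e+01,  1.22564189e+00, -1.93454182e+01,
        1.10268433e-02,  1.03339533e-02,  1.97665747e-05]), 'eef_pos': array([258.0887721 , 595.85699117, 230.39539613]), 'tool_rot': array([-3.13964974e+00,  1.98420113e-05,  2.73281967e+00]), 'force': array([1.23182496, 0.63819553, 0.39107484]), 'torque': array([ 0.01278983,  0.05681789, -0.06082559]), 'width': 85.4909652178572}
{'camera_matrix': array([[374.45528319,   0.        , 258.44526986],
       [  0.        , 374.45528319, 196.42796622],
       [  0.        ,   0.        ,   1.        ]]), 'origin': array([ 80.98077245, 843.50462679, 423.56147003]), 'attitude': array([ 1.15575685, -0.0073361 , -2.57300112])}
{'camera_matrix': array([[371.43281295,   0.        , 256.50066044],
       [  0.        , 371.43281295, 196.35679069],
       [  0.        ,   0.        ,   1.        ]]), 'origin': array([381.50925429, 152.47807029, 937.14291513]), 'attitude': array([ 0.18532128, -0.00799135, -1.54587678])}
```

View pics/top1.png

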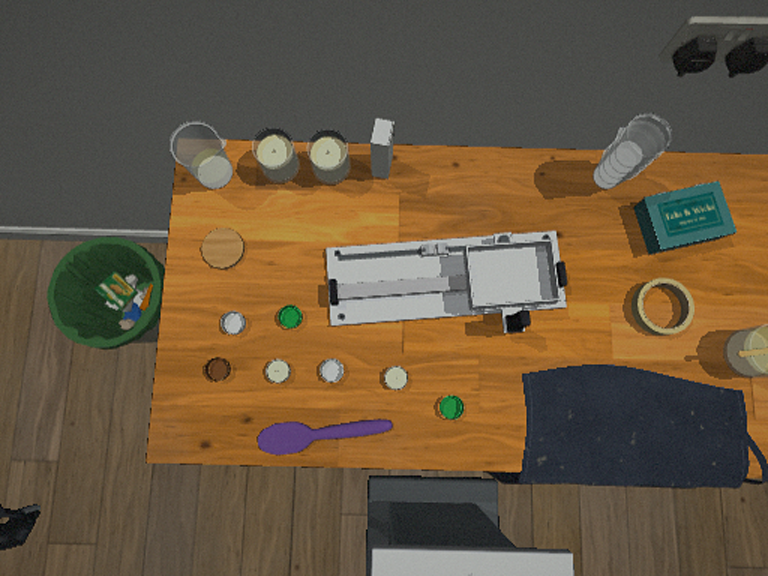

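View pics/scene1.png

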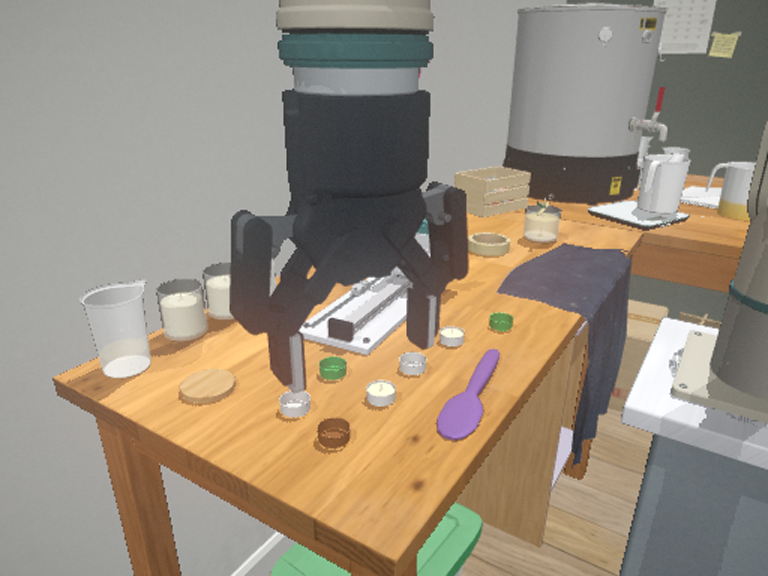

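The 1.5x top view shows these candidates:
- Silver and hollow: (232,323) and (331,371).
- Pale wax, so filled: (277,371) and (396,378).
- Green: (290,317) and (450,407).
- Brown: (217,370).

The carriage is at the right end with its tray at (512,277). The handle is at (516,321) and the notch block at (433,249). I'll check the choice in a close crop.

Run:
```python
from h import *
a=get_image("top")
c1=cv2.resize(a[195:285,130:310],None,fx=4.4,fy=4.4,interpolation=cv2.INTER_CUBIC)[:,:792]
c2=cv2.resize(a[145:228,210:390],None,fx=4.4,fy=4.4,interpolation=cv2.INTER_CUBIC)[:,:792]
im=np.vstack([c1[:300],c2[:300]]); 
cv2.imwrite('pics/c1.png',im[:,:,::-1]); print(im.shape)
for n,(u,v) in dict(t1=(232,323),t2=(331,371),f1=(277,371),f2=(396,378),g1=(290,317),g2=(450,407),br=(217,370)).items():
    print(n,pix2w("top",u/1.5,v/1.5,16).round(1))
```

```text
(600, 792, 3)
t1 [499.5 402.1  16. ]
t2 [424.6 234.3  16. ]
f1 [422.3 322.6  16. ]
f2 [415.9 127.6  16. ]
g1 [512.1 306.4  16. ]
g2 [371.6  39.   16. ]
br [421.5 420.7  16. ]
```

View pics/c1.png

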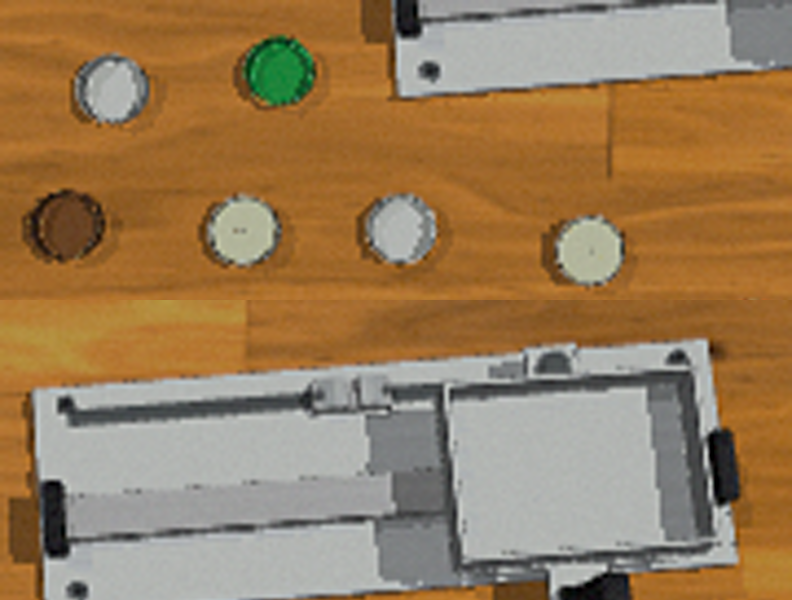

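The crop settles it. The silver hollow cups at crop (112,90) and (401,228) are the empty tins, and (242,230) and (590,250) have wax and a wick. Tray rim corners are at about (445,387), (695,372), (460,568) and (717,548). The notch gap is at (360,392).

Run:
```python
from h import *
A=lambda u,v:(130+u/4.4,195+v/4.4)
B=lambda u,v:(210+u/4.4,145+(v-300)/4.4)
for n,(p,z) in dict(t1=(A(112,90),12),t2=(A(401,228),12),f1=(A(242,230),16),f2=(A(590,250),16),
 bFL=(B(35,390),12),bFR=(B(712,342),12),bNL=((220,216.7),12),bNR=(B(737,562),12),
 rFL=(B(445,387),77),rFR=(B(695,372),77),rNL=(B(460,568),77),rNR=(B(717,548),77),notch=(B(360,392),28),ball=(B(553,362),50),handle=((516/1.5,318/1.5),115)).items():
    print(n,pix2w("top",*p,z)[:2].round(1))
print(att(calibration("top"))[:,2], [w2pix("top",(x,y,115))*1.5 for x,y in [(400,0)]])
print(read_state()['tool_rot'])
```

```text
t1 [499.7 401.2]
t2 [426.  233.6]
f1 [422.5 321.8]
f2 [416.3 127.3]
bFL [633.3 250.5]
bFR [ 673.4 -147.1]
bNL [500.8 239.6]
bNR [ 542.1 -157.2]
rFL [623.4  20.6]
rFR [ 635.5 -116.1]
rNL [523.7  12.8]
rNR [ 538.1 -125. ]
notch [632.8  62. ]
ball [647.2 -44.5]
handle [505.3 -47. ]
[-0.18440082  0.00326074  0.98284572] [array([485.1519206 , 388.73254531])]
[-3.14009027e+00  7.45303529e-06  2.73279100e+00]
```

>>> apply_moves([
  {"tx": 0.012,"ty": -0.01,"tz": 0,"rz": -0.6,"claw": 0.065},
  {"tx": 0.034,"ty": -0.028,"tz": -0.005,"rz": -1.7,"claw": 0.065},
  {"tx": 0.06,"ty": -0.048,"tz": -0.015,"rz": -3.0,"claw": 0.065},
  {"tx": 0.088,"ty": -0.07,"tz": -0.03,"rz": -4.4,"claw": 0.065},
  {"tx": 0.116,"ty": -0.093,"tz": -0.045,"rz": -5.8,"claw": 0.065},
  {"tx": 0.144,"ty": -0.116,"tz": -0.06,"rz": -7.2,"claw": 0.065},
  {"tx": 0.172,"ty": -0.139,"tz": -0.08,"rz": -8.6,"claw": 0.065},
  {"tx": 0.2,"ty": -0.161,"tz": -0.1,"rz": -10.0,"claw": 0.065},
  {"tx": 0.222,"ty": -0.179,"tz": -0.115,"rz": -11.1,"claw": 0.065},
  {"tx": 0.236,"ty": -0.19,"tz": -0.125,"rz": -11.9,"claw": 0.065},
  {"tx": 0.242,"ty": -0.195,"tz": -0.13,"rz": -12.15,"claw": 0.065},
  {"tx": 0.242,"ty": -0.195,"tz": -0.13,"rz": -12.15,"claw": 0.065},
])

```text
$.increments[0]: bad value
```

>>> apply_moves([
  {"tx": 0.012,"ty": -0.01,"tz": 0.0,"rx": 0.0,"ry": 0.0,"rz": -0.6,"claw": 0.065},
  {"tx": 0.034,"ty": -0.028,"tz": -0.005,"rx": 0.0,"ry": 0.0,"rz": -1.7,"claw": 0.065},
  {"tx": 0.06,"ty": -0.048,"tz": -0.015,"rx": 0.0,"ry": 0.0,"rz": -3.0,"claw": 0.065},
  {"tx": 0.088,"ty": -0.07,"tz": -0.03,"rx": 0.0,"ry": 0.0,"rz": -4.4,"claw": 0.065},
  {"tx": 0.116,"ty": -0.093,"tz": -0.045,"rx": 0.0,"ry": 0.0,"rz": -5.8,"claw": 0.065},
  {"tx": 0.144,"ty": -0.116,"tz": -0.06,"rx": 0.0,"ry": 0.0,"rz": -7.2,"claw": 0.065},
  {"tx": 0.172,"ty": -0.139,"tz": -0.08,"rx": 0.0,"ry": 0.0,"rz": -8.6,"claw": 0.065},
  {"tx": 0.2,"ty": -0.161,"tz": -0.1,"rx": 0.0,"ry": 0.0,"rz": -10.0,"claw": 0.065},
  {"tx": 0.222,"ty": -0.179,"tz": -0.115,"rx": 0.0,"ry": 0.0,"rz": -11.1,"claw": 0.065},
  {"tx": 0.236,"ty": -0.19,"tz": -0.125,"rx": 0.0,"ry": 0.0,"rz": -11.9,"claw": 0.065},
  {"tx": 0.242,"ty": -0.195,"tz": -0.13,"rx": 0.0,"ry": 0.0,"rz": -12.15,"claw": 0.065},
  {"tx": 0.242,"ty": -0.195,"tz": -0.13,"rx": 0.0,"ry": 0.0,"rz": -12.15,"claw": 0.065},
])

```text
clock: 1.35
eef_pos: [500.7, 400.6, 100.9]
tool_rot: [-3.141, 0.001, 1.671]
force: [-0.5, -0.4, 0.4]
width: 64.9
```

>>> apply_moves([
  {"tx": 0.0,"ty": 0.0,"tz": -0.01,"rx": 0.0,"ry": 0.0,"rz": 0.0,"claw": 0.065},
  {"tx": 0.0,"ty": 0.0,"tz": -0.03,"rx": 0.0,"ry": 0.0,"rz": 0.0,"claw": 0.065},
  {"tx": 0.0,"ty": 0.0,"tz": -0.055,"rx": 0.0,"ry": 0.0,"rz": 0.0,"claw": 0.065},
  {"tx": 0.0,"ty": 0.0,"tz": -0.075,"rx": 0.0,"ry": 0.0,"rz": 0.0,"claw": 0.065},
  {"tx": 0.0,"ty": 0.0,"tz": -0.087,"rx": 0.0,"ry": 0.0,"rz": 0.0,"claw": 0.065},
  {"tx": 0.0,"ty": 0.0,"tz": -0.094,"rx": 0.0,"ry": 0.0,"rz": 0.0,"claw": 0.065},
  {"tx": 0.0,"ty": 0.0,"tz": -0.098,"rx": 0.0,"ry": 0.0,"rz": 0.0,"claw": 0.065},
  {"tx": 0.0,"ty": 0.0,"tz": -0.098,"rx": 0.0,"ry": 0.0,"rz": 0.0,"claw": 0.065},
])

```text
clock: 2.15
eef_pos: [500.3, 401.9, 3.5]
tool_rot: [3.141, -0.0, 1.673]
force: [0.3, 0.8, 0.7]
width: 64.9
```

Run:
```python
from h import *
print(read_state()['eef_pos'],read_state()['force'])
print(w2pix("scene",(500,401,10)))
save("scene","s2.png",(110,170,310,320),4)
```

```text
[500.3163906  401.88635874   3.47807343] [0.34076316 0.77620936 0.67927286]
[196.64440438 267.91999806]
```

View pics/s2.png

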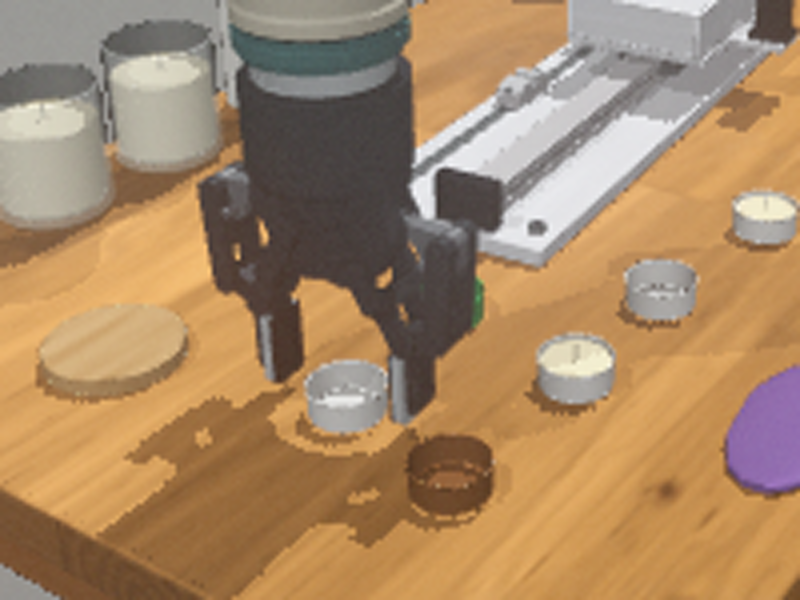

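The tin at crop (346,396) sits midway between the fingertips at (285,375) and (407,415). The brown one is clear of the fingers. I'll close and lift.

>>> apply_moves([
  {"tx": 0.0,"ty": 0.0,"tz": -0.001,"rx": 0.0,"ry": 0.0,"rz": 0.0,"claw": 0.02},
  {"tx": 0.0,"ty": 0.0,"tz": -0.001,"rx": 0.0,"ry": 0.0,"rz": 0.0,"claw": 0.02},
  {"tx": 0.0,"ty": 0.0,"tz": -0.001,"rx": 0.0,"ry": 0.0,"rz": 0.0,"claw": 0.02},
  {"tx": 0.0,"ty": 0.0,"tz": -0.001,"rx": 0.0,"ry": 0.0,"rz": 0.0,"claw": 0.02},
  {"tx": 0.0,"ty": 0.0,"tz": -0.001,"rx": 0.0,"ry": 0.0,"rz": 0.0,"claw": 0.02},
  {"tx": 0.0,"ty": 0.0,"tz": -0.001,"rx": 0.0,"ry": 0.0,"rz": 0.0,"claw": 0.02},
  {"tx": 0.0,"ty": 0.0,"tz": -0.001,"rx": 0.0,"ry": 0.0,"rz": 0.0,"claw": 0.02},
])

```text
clock: 2.9
eef_pos: [500.8, 401.8, 3.4]
tool_rot: [3.141, -0.001, 1.672]
force: [-1.9, -0.1, 5.5]
width: 35.6
```

>>> apply_moves([
  {"tx": 0.0,"ty": 0.0,"tz": 0.002,"rx": 0.0,"ry": 0.0,"rz": 0.0,"claw": 0.02},
  {"tx": 0.0,"ty": 0.0,"tz": 0.008,"rx": 0.0,"ry": 0.0,"rz": 0.0,"claw": 0.02},
  {"tx": 0.0,"ty": 0.0,"tz": 0.02,"rx": 0.0,"ry": 0.0,"rz": 0.0,"claw": 0.02},
  {"tx": 0.0,"ty": 0.0,"tz": 0.03,"rx": 0.0,"ry": 0.0,"rz": 0.0,"claw": 0.02},
  {"tx": 0.0,"ty": 0.0,"tz": 0.03,"rx": 0.0,"ry": 0.0,"rz": 0.0,"claw": 0.02},
])

```text
clock: 3.4
eef_pos: [501.7, 402.4, 34.6]
tool_rot: [3.138, -0.002, 1.673]
force: [0.1, 0.9, 0.2]
width: 36.1
```

Run:
```python
from h import *
s=read_state();print(s['eef_pos'],s['force'],s['width'])
save("scene","s3.png",(140,190,260,300),5)
```

```text
[501.67132613 402.38353614  34.55141609] [0.10161354 0.90486149 0.178828  ] 36.0615399181039
```

View pics/s3.png

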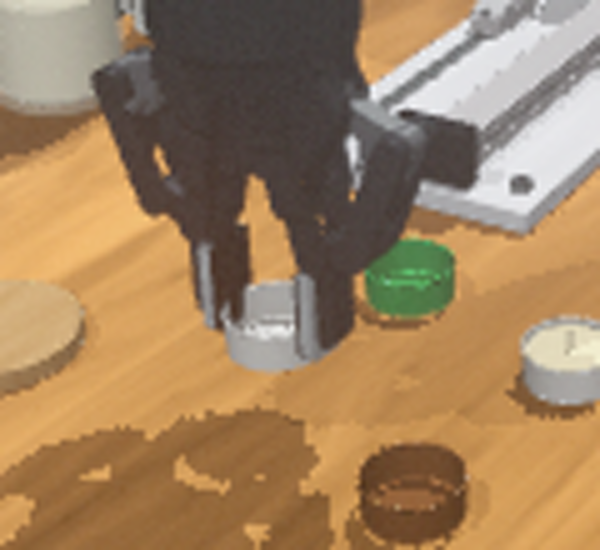

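Held level. The tin's base hangs about 3.4 mm below the TCP. I'll carry it to the right half of the tray.

>>> apply_moves([
  {"tx": 0.0,"ty": -0.005,"tz": 0.02,"rx": 0.0,"ry": 0.0,"rz": 0.0,"claw": 0.02},
  {"tx": 0.003,"ty": -0.02,"tz": 0.045,"rx": 0.0,"ry": 0.0,"rz": 0.0,"claw": 0.02},
  {"tx": 0.008,"ty": -0.05,"tz": 0.065,"rx": 0.0,"ry": 0.0,"rz": 0.0,"claw": 0.02},
  {"tx": 0.015,"ty": -0.088,"tz": 0.075,"rx": 0.0,"ry": 0.0,"rz": 0.0,"claw": 0.02},
  {"tx": 0.022,"ty": -0.128,"tz": 0.075,"rx": 0.0,"ry": 0.0,"rz": 0.0,"claw": 0.02},
  {"tx": 0.029,"ty": -0.17,"tz": 0.075,"rx": 0.0,"ry": 0.0,"rz": 0.0,"claw": 0.02},
  {"tx": 0.036,"ty": -0.212,"tz": 0.075,"rx": 0.0,"ry": 0.0,"rz": 0.0,"claw": 0.02},
  {"tx": 0.043,"ty": -0.254,"tz": 0.075,"rx": 0.0,"ry": 0.0,"rz": 0.0,"claw": 0.02},
  {"tx": 0.05,"ty": -0.296,"tz": 0.075,"rx": 0.0,"ry": 0.0,"rz": 0.0,"claw": 0.02},
  {"tx": 0.057,"ty": -0.338,"tz": 0.075,"rx": 0.0,"ry": 0.0,"rz": 0.0,"claw": 0.02},
  {"tx": 0.064,"ty": -0.375,"tz": 0.075,"rx": 0.0,"ry": 0.0,"rz": 0.0,"claw": 0.02},
  {"tx": 0.069,"ty": -0.405,"tz": 0.075,"rx": 0.0,"ry": 0.0,"rz": 0.0,"claw": 0.02},
])

```text
clock: 4.65
eef_pos: [569.4, -6.6, 107.2]
tool_rot: [-3.141, 0.001, 1.67]
force: [-0.3, -0.4, 0.6]
width: 35.7
```

>>> apply_moves([
  {"tx": 0.006,"ty": -0.03,"tz": 0.0,"rx": 0.0,"ry": 0.0,"rz": 0.0,"claw": 0.02},
  {"tx": 0.01,"ty": -0.055,"tz": 0.0,"rx": 0.0,"ry": 0.0,"rz": 0.0,"claw": 0.02},
  {"tx": 0.012,"ty": -0.072,"tz": 0.0,"rx": 0.0,"ry": 0.0,"rz": 0.0,"claw": 0.02},
  {"tx": 0.0126,"ty": -0.079,"tz": 0.0,"rx": 0.0,"ry": 0.0,"rz": 0.0,"claw": 0.02},
  {"tx": 0.0126,"ty": -0.079,"tz": 0.0,"rx": 0.0,"ry": 0.0,"rz": 0.0,"claw": 0.02},
  {"tx": 0.0126,"ty": -0.079,"tz": 0.0,"rx": 0.0,"ry": 0.0,"rz": 0.0,"claw": 0.02},
])

```text
clock: 5.25
eef_pos: [581.7, -81.1, 107.1]
tool_rot: [-3.141, -0.001, 1.674]
force: [-0.6, 0.9, -1.0]
width: 35.8
```

Run:
```python
from h import *
s=read_state();print(s['eef_pos'],s['force'],s['width'],s['qpos'])
save("top","t4.png",(250,120,450,270),4)
for p in [(583.3,-81.8,107),(580.2,-51.9,77)]: print((w2pix("top",p)-[250,120])*4)
```

```text
[581.74373931 -81.0678367  107.10311023] [-0.5543384   0.87944556 -0.98698693] 35.789627224790586 [-0.01946789  0.70707216  0.17596714  1.80923688 -0.19275644  0.64263766
  0.37283038]
[430.70851921 237.17643275]
[366.6531783  252.52875788]
```

View pics/t4.png

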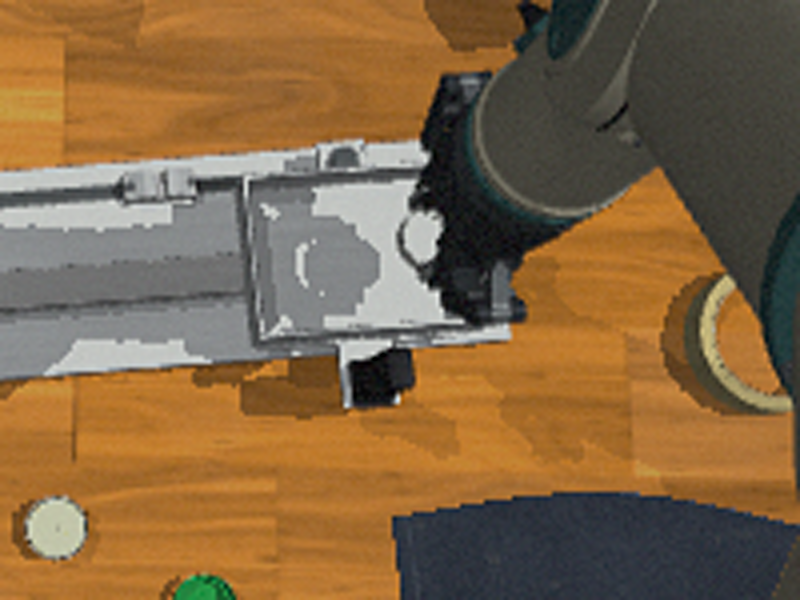

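The held tin shows at crop (420,240), as predicted, over the right half of the tray. The tray's left, near and far walls match my estimate. The handle's top face is at about (397,367). I'll lower and release.

>>> apply_moves([
  {"tx": 0.0,"ty": 0.0,"tz": -0.008,"rx": 0.0,"ry": 0.0,"rz": 0.0,"claw": 0.02},
  {"tx": 0.001,"ty": 0.0,"tz": -0.025,"rx": 0.0,"ry": 0.0,"rz": 0.0,"claw": 0.02},
  {"tx": 0.001,"ty": 0.0,"tz": -0.04,"rx": 0.0,"ry": 0.0,"rz": 0.0,"claw": 0.02},
  {"tx": 0.001,"ty": 0.0,"tz": -0.05,"rx": 0.0,"ry": 0.0,"rz": 0.0,"claw": 0.02},
  {"tx": 0.001,"ty": 0.0,"tz": -0.055,"rx": 0.0,"ry": 0.0,"rz": 0.0,"claw": 0.02},
  {"tx": 0.001,"ty": 0.0,"tz": -0.057,"rx": 0.0,"ry": 0.0,"rz": 0.0,"claw": 0.02},
  {"tx": 0.001,"ty": 0.0,"tz": -0.057,"rx": 0.0,"ry": 0.0,"rz": 0.0,"claw": 0.02},
])

```text
clock: 6.0
eef_pos: [583.0, -82.6, 50.2]
tool_rot: [-3.141, -0.0, 1.672]
force: [-0.4, 0.2, -0.1]
width: 36.0
```

>>> apply_moves([
  {"tx": 0.0,"ty": 0.0,"tz": -0.001,"rx": 0.0,"ry": 0.0,"rz": 0.0,"claw": 0.02},
  {"tx": 0.0,"ty": 0.0,"tz": -0.001,"rx": 0.0,"ry": 0.0,"rz": 0.0,"claw": 0.046},
  {"tx": 0.0,"ty": 0.0,"tz": -0.001,"rx": 0.0,"ry": 0.0,"rz": 0.0,"claw": 0.046},
  {"tx": 0.0,"ty": 0.0,"tz": -0.001,"rx": 0.0,"ry": 0.0,"rz": 0.0,"claw": 0.046},
  {"tx": 0.0,"ty": 0.0,"tz": 0.005,"rx": 0.0,"ry": 0.0,"rz": 0.0,"claw": 0.046},
  {"tx": 0.0,"ty": 0.0,"tz": 0.02,"rx": 0.0,"ry": 0.0,"rz": 0.0,"claw": 0.046},
  {"tx": 0.0,"ty": 0.0,"tz": 0.045,"rx": 0.0,"ry": 0.0,"rz": 0.0,"claw": 0.046},
  {"tx": 0.0,"ty": 0.0,"tz": 0.07,"rx": 0.0,"ry": 0.0,"rz": 0.0,"claw": 0.046},
  {"tx": 0.0,"ty": 0.0,"tz": 0.08,"rx": 0.0,"ry": 0.0,"rz": 0.0,"claw": 0.065},
  {"tx": 0.0,"ty": 0.0,"tz": 0.08,"rx": 0.0,"ry": 0.0,"rz": 0.0,"claw": 0.065},
])

```text
clock: 7.0
eef_pos: [584.3, -82.7, 132.5]
tool_rot: [3.137, 0.001, 1.673]
force: [0.4, -0.1, -0.2]
width: 65.4
```

>>> apply_moves([
  {"tx": -0.004,"ty": 0.008,"tz": 0.0,"rx": 0.0,"ry": 0.0,"rz": 0.0,"claw": 0.065},
  {"tx": -0.014,"ty": 0.028,"tz": 0.0,"rx": 0.0,"ry": 0.0,"rz": 0.0,"claw": 0.065},
  {"tx": -0.031,"ty": 0.062,"tz": 0.0,"rx": 0.0,"ry": 0.0,"rz": 0.0,"claw": 0.065},
  {"tx": -0.05,"ty": 0.1,"tz": 0.0,"rx": 0.0,"ry": 0.0,"rz": 0.0,"claw": 0.065},
  {"tx": -0.07,"ty": 0.14,"tz": 0.0,"rx": 0.0,"ry": 0.0,"rz": 0.0,"claw": 0.065},
  {"tx": -0.09,"ty": 0.18,"tz": 0.0,"rx": 0.0,"ry": 0.0,"rz": 0.0,"claw": 0.065},
  {"tx": -0.11,"ty": 0.22,"tz": -0.01,"rx": 0.0,"ry": 0.0,"rz": 0.0,"claw": 0.065},
  {"tx": -0.128,"ty": 0.256,"tz": -0.03,"rx": 0.0,"ry": 0.0,"rz": 0.0,"claw": 0.065},
  {"tx": -0.143,"ty": 0.285,"tz": -0.05,"rx": 0.0,"ry": 0.0,"rz": 0.0,"claw": 0.065},
  {"tx": -0.153,"ty": 0.305,"tz": -0.065,"rx": 0.0,"ry": 0.0,"rz": 0.0,"claw": 0.065},
  {"tx": -0.157,"ty": 0.315,"tz": -0.075,"rx": 0.0,"ry": 0.0,"rz": 0.0,"claw": 0.065},
  {"tx": -0.157,"ty": 0.315,"tz": -0.075,"rx": 0.0,"ry": 0.0,"rz": 0.0,"claw": 0.065},
])

```text
clock: 8.2
eef_pos: [423.8, 233.2, 53.6]
tool_rot: [-3.138, 0.001, 1.676]
force: [0.6, -0.3, 0.3]
width: 65.1
```

Run:
```python
from h import *
s=read_state();print(s['eef_pos'],s['force'],s['width'])
im=get_image("top"); A=cv2.resize(im[145:245,290:420],None,fx=5,fy=5,interpolation=cv2.INTER_CUBIC); cv2.imwrite("pics/t5.png",A[:,:,::-1])
for p in [(583.3,-81.8,62),(577.1,-22,62)]: print((w2pix("top",p)-[290,145])*5)
```

```text
[423.83727202 233.24853281  53.57744189] [ 0.60021834 -0.34794209  0.28725518] 65.09634541972511
[312.72935174 192.81771235]
[189.32531507 202.12267554]
```

View pics/t5.png

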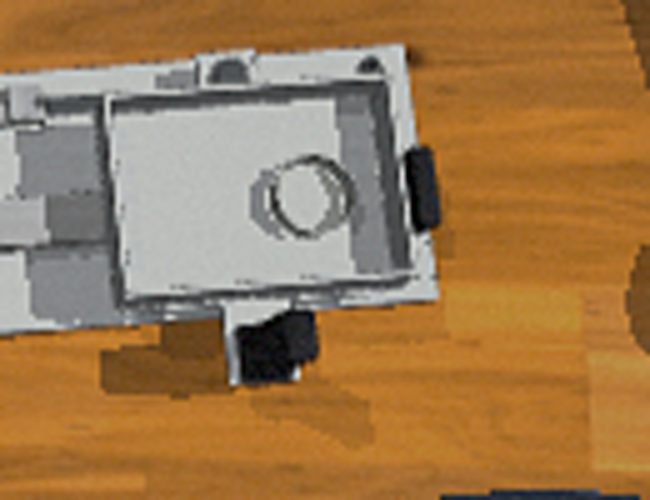

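Tin A stands at crop (312,197), as predicted, and the left half is free. Now tin B.

>>> apply_moves([
  {"tx": 0.001,"ty": 0.0,"tz": -0.01,"rx": 0.0,"ry": 0.0,"rz": 0.0,"claw": 0.065},
  {"tx": 0.002,"ty": 0.0,"tz": -0.028,"rx": 0.0,"ry": 0.0,"rz": 0.0,"claw": 0.065},
  {"tx": 0.002,"ty": 0.0,"tz": -0.04,"rx": 0.0,"ry": 0.0,"rz": 0.0,"claw": 0.065},
  {"tx": 0.002,"ty": 0.0,"tz": -0.047,"rx": 0.0,"ry": 0.0,"rz": 0.0,"claw": 0.065},
  {"tx": 0.002,"ty": 0.0,"tz": -0.05,"rx": 0.0,"ry": 0.0,"rz": 0.0,"claw": 0.065},
  {"tx": 0.002,"ty": 0.0,"tz": -0.05,"rx": 0.0,"ry": 0.0,"rz": 0.0,"claw": 0.04},
  {"tx": 0.002,"ty": 0.0,"tz": -0.05,"rx": 0.0,"ry": 0.0,"rz": 0.0,"claw": 0.02},
  {"tx": 0.002,"ty": 0.0,"tz": -0.05,"rx": 0.0,"ry": 0.0,"rz": 0.0,"claw": 0.02},
  {"tx": 0.002,"ty": 0.0,"tz": -0.05,"rx": 0.0,"ry": 0.0,"rz": 0.0,"claw": 0.02},
  {"tx": 0.002,"ty": 0.0,"tz": -0.05,"rx": 0.0,"ry": 0.0,"rz": 0.0,"claw": 0.02},
  {"tx": 0.002,"ty": 0.0,"tz": -0.05,"rx": 0.0,"ry": 0.0,"rz": 0.0,"claw": 0.02},
])

```text
clock: 9.35
eef_pos: [428.2, 232.5, 6.1]
tool_rot: [3.141, -0.0, 1.672]
force: [-1.3, -0.3, 6.8]
width: 35.9
```

>>> apply_moves([
  {"tx": 0.0,"ty": 0.0,"tz": 0.005,"rx": 0.0,"ry": 0.0,"rz": 0.0,"claw": 0.02},
  {"tx": 0.0,"ty": 0.0,"tz": 0.025,"rx": 0.0,"ry": 0.0,"rz": 0.0,"claw": 0.02},
  {"tx": 0.008,"ty": -0.013,"tz": 0.055,"rx": 0.0,"ry": 0.0,"rz": 0.0,"claw": 0.02},
  {"tx": 0.023,"ty": -0.039,"tz": 0.085,"rx": 0.0,"ry": 0.0,"rz": 0.0,"claw": 0.02},
  {"tx": 0.042,"ty": -0.072,"tz": 0.105,"rx": 0.0,"ry": 0.0,"rz": 0.0,"claw": 0.02},
  {"tx": 0.063,"ty": -0.108,"tz": 0.105,"rx": 0.0,"ry": 0.0,"rz": 0.0,"claw": 0.02},
  {"tx": 0.085,"ty": -0.145,"tz": 0.105,"rx": 0.0,"ry": 0.0,"rz": 0.0,"claw": 0.02},
  {"tx": 0.107,"ty": -0.183,"tz": 0.105,"rx": 0.0,"ry": 0.0,"rz": 0.0,"claw": 0.02},
  {"tx": 0.128,"ty": -0.219,"tz": 0.105,"rx": 0.0,"ry": 0.0,"rz": 0.0,"claw": 0.02},
  {"tx": 0.143,"ty": -0.243,"tz": 0.105,"rx": 0.0,"ry": 0.0,"rz": 0.0,"claw": 0.02},
  {"tx": 0.149,"ty": -0.254,"tz": 0.105,"rx": 0.0,"ry": 0.0,"rz": 0.0,"claw": 0.02},
  {"tx": 0.149,"ty": -0.254,"tz": 0.105,"rx": 0.0,"ry": 0.0,"rz": 0.0,"claw": 0.02},
])

```text
clock: 10.55
eef_pos: [577.3, -23.0, 110.5]
tool_rot: [3.141, 0.001, 1.67]
force: [0.0, 0.1, 0.1]
width: 35.6
```

Run:
```python
from h import *
s=read_state();print(s['eef_pos'],s['force'],s['width'])
save("scene","s6.png",(180,80,330,190),5)
```

```text
[577.29446067 -23.0264417  110.45392685] [0.03322599 0.06372937 0.14088952] 35.61270506594878
```

View pics/s6.png

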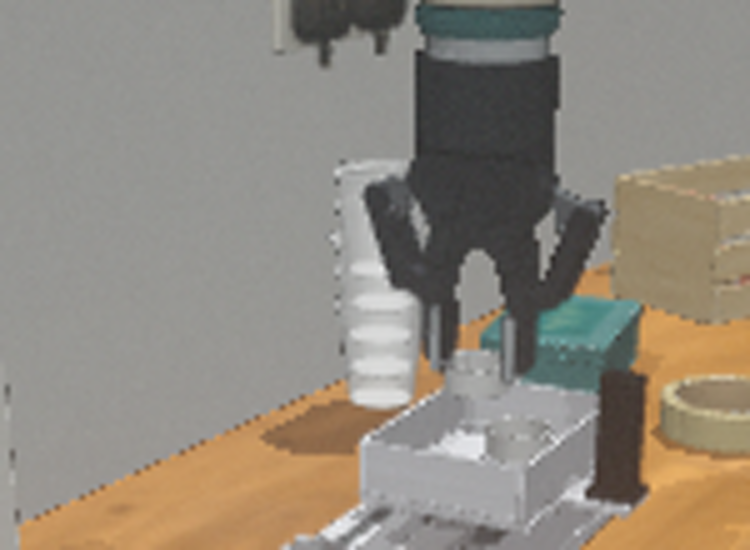

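Tin B is held level over the left half of the tray, and tin A is standing in it. I'll lower.

>>> apply_moves([
  {"tx": 0.0,"ty": 0.0,"tz": -0.008,"rx": 0.0,"ry": 0.0,"rz": 0.0,"claw": 0.02},
  {"tx": 0.0,"ty": 0.001,"tz": -0.025,"rx": 0.0,"ry": 0.0,"rz": 0.0,"claw": 0.02},
  {"tx": 0.0,"ty": 0.001,"tz": -0.04,"rx": 0.0,"ry": 0.0,"rz": 0.0,"claw": 0.02},
  {"tx": 0.0,"ty": 0.001,"tz": -0.05,"rx": 0.0,"ry": 0.0,"rz": 0.0,"claw": 0.02},
  {"tx": 0.0,"ty": 0.001,"tz": -0.055,"rx": 0.0,"ry": 0.0,"rz": 0.0,"claw": 0.02},
  {"tx": 0.0,"ty": 0.001,"tz": -0.057,"rx": 0.0,"ry": 0.0,"rz": 0.0,"claw": 0.02},
  {"tx": 0.0,"ty": 0.001,"tz": -0.057,"rx": 0.0,"ry": 0.0,"rz": 0.0,"claw": 0.02},
])

```text
clock: 11.3
eef_pos: [576.9, -20.2, 53.3]
tool_rot: [-3.142, -0.0, 1.673]
force: [0.3, 0.7, 0.2]
width: 35.9
```

>>> apply_moves([
  {"tx": 0.0,"ty": 0.0,"tz": -0.001,"rx": 0.0,"ry": 0.0,"rz": 0.0,"claw": 0.02},
  {"tx": 0.0,"ty": 0.0,"tz": -0.002,"rx": 0.0,"ry": 0.0,"rz": 0.0,"claw": 0.02},
  {"tx": 0.0,"ty": 0.0,"tz": -0.002,"rx": 0.0,"ry": 0.0,"rz": 0.0,"claw": 0.02},
])

```text
clock: 11.6
eef_pos: [577.4, -20.6, 52.1]
tool_rot: [3.14, -0.0, 1.672]
force: [0.3, 0.2, 3.5]
width: 35.8
```

>>> apply_moves([
  {"tx": 0.0,"ty": 0.0,"tz": 0.0,"rx": 0.0,"ry": 0.0,"rz": 0.0,"claw": 0.046},
  {"tx": 0.0,"ty": 0.0,"tz": 0.0,"rx": 0.0,"ry": 0.0,"rz": 0.0,"claw": 0.046},
  {"tx": 0.0,"ty": 0.0,"tz": 0.0,"rx": 0.0,"ry": 0.0,"rz": 0.0,"claw": 0.046},
  {"tx": 0.0,"ty": 0.0,"tz": 0.006,"rx": 0.0,"ry": 0.0,"rz": 0.0,"claw": 0.046},
  {"tx": 0.0,"ty": 0.0,"tz": 0.02,"rx": 0.0,"ry": 0.0,"rz": 0.0,"claw": 0.046},
  {"tx": 0.0,"ty": 0.0,"tz": 0.045,"rx": 0.0,"ry": 0.0,"rz": 0.0,"claw": 0.046},
  {"tx": 0.0,"ty": 0.0,"tz": 0.075,"rx": 0.0,"ry": 0.0,"rz": 0.0,"claw": 0.046},
  {"tx": 0.0,"ty": 0.0,"tz": 0.1,"rx": 0.0,"ry": 0.0,"rz": 0.0,"claw": 0.06},
  {"tx": -0.01,"ty": 0.02,"tz": 0.115,"rx": 0.0,"ry": 0.0,"rz": -0.5,"claw": 0.06},
  {"tx": -0.03,"ty": 0.05,"tz": 0.12,"rx": 0.0,"ry": 0.0,"rz": -1.8,"claw": 0.06},
  {"tx": -0.06,"ty": 0.08,"tz": 0.12,"rx": 0.0,"ry": 0.0,"rz": -3.2,"claw": 0.06},
  {"tx": -0.07,"ty": 0.1,"tz": 0.12,"rx": 0.0,"ry": 0.0,"rz": -4.6,"claw": 0.06},
])

```text
clock: 12.8
eef_pos: [503.9, 81.8, 172.5]
tool_rot: [-3.139, -0.002, 1.268]
force: [0.4, 0.6, -0.1]
width: 60.3
```

>>> apply_moves([
  {"tx": 0.0,"ty": 0.03,"tz": 0.0,"rx": 0.0,"ry": 0.0,"rz": -1.4,"claw": 0.06},
  {"tx": 0.0,"ty": 0.06,"tz": 0.0,"rx": 0.0,"ry": 0.0,"rz": -2.8,"claw": 0.06},
  {"tx": 0.0,"ty": 0.09,"tz": 0.0,"rx": 0.0,"ry": 0.0,"rz": -4.2,"claw": 0.06},
  {"tx": 0.0,"ty": 0.11,"tz": 0.0,"rx": 0.0,"ry": 0.0,"rz": -5.6,"claw": 0.06},
  {"tx": 0.0,"ty": 0.12,"tz": 0.0,"rx": 0.0,"ry": 0.0,"rz": -7.0,"claw": 0.06},
  {"tx": 0.0,"ty": 0.12,"tz": 0.0,"rx": 0.0,"ry": 0.0,"rz": -8.4,"claw": 0.06},
  {"tx": 0.0,"ty": 0.12,"tz": 0.0,"rx": 0.0,"ry": 0.0,"rz": -9.8,"claw": 0.06},
  {"tx": 0.0,"ty": 0.12,"tz": 0.0,"rx": 0.0,"ry": 0.0,"rz": -11.2,"claw": 0.06},
  {"tx": 0.0,"ty": 0.12,"tz": 0.0,"rx": 0.0,"ry": 0.0,"rz": -12.6,"claw": 0.06},
  {"tx": 0.0,"ty": 0.12,"tz": 0.0,"rx": 0.0,"ry": 0.0,"rz": -13.4,"claw": 0.06},
  {"tx": 0.0,"ty": 0.12,"tz": 0.0,"rx": 0.0,"ry": 0.0,"rz": -13.4,"claw": 0.06},
])

```text
clock: 13.9
eef_pos: [507.0, 199.9, 172.2]
tool_rot: [-3.141, -0.001, 0.102]
force: [0.2, -0.7, 0.1]
width: 60.2
```

Run:
```python
from h import *
s=read_state();print(s['eef_pos'],s['force'],s['width'],s['qpos'],s['clock'])
save("top","t7.png",(240,130,400,250),5)
ex=np.array([.9948,.102]);t=np.array([580.2,-51.9])
for z in (49,115):
  for dx in(-90,-66):
    for dy in(-8,8): print(z,dx,dy,((w2pix("top",[*(t+ex*dx+dy*np.array([-.102,.9948])),z])-[240,130])*5).round())
print((w2pix("top",[632.8,62,28])-[240,130])*5)
```

```text
[507.02164943 199.88750715 172.180899  ] [ 0.16551674 -0.7034726   0.11702565] 60.17293715810892 [-0.88363569  0.6639609   0.72733944  1.88840392 -0.59701414  0.81805132
 -1.30640589] 13.9
49 -90 -8 [534. 459.]
49 -90 8 [501. 462.]
49 -66 -8 [527. 410.]
49 -66 8 [495. 412.]
115 -90 -8 [570. 442.]
115 -90 8 [534. 445.]
115 -66 -8 [563. 389.]
115 -66 8 [528. 392.]
[259.18266775 179.60957517]
```

View pics/t7.png

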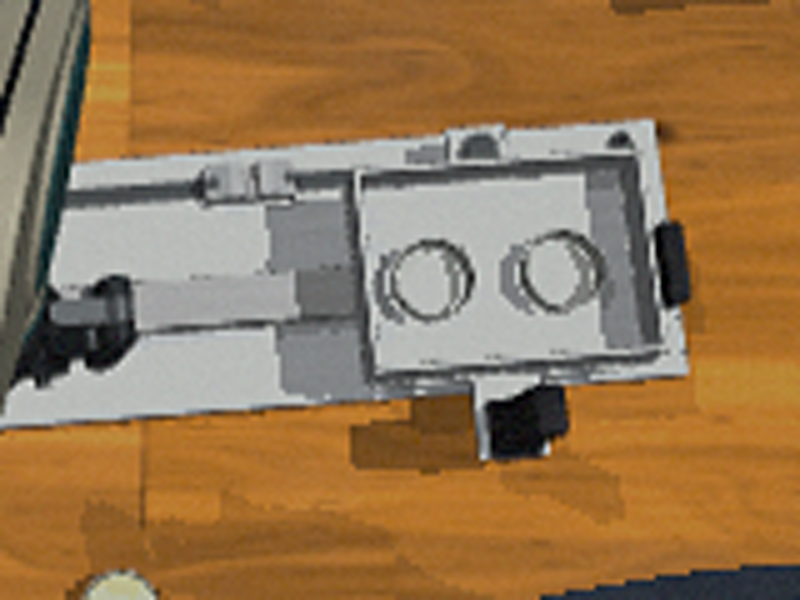

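Both tins stand upright in the tray, at (432,280) and (560,271). The handle's top face is at about (551,411), within 3 mm of the prediction, and the notch gap is at (256,180), also close to its prediction. Carriage travel needed is about 108 mm. I'll go to the handle.

>>> apply_moves([
  {"tx": 0.0,"ty": -0.01,"tz": 0.0,"rx": 0.0,"ry": 0.0,"rz": 0.0,"claw": 0.06},
  {"tx": 0.0,"ty": -0.035,"tz": 0.0,"rx": 0.0,"ry": 0.0,"rz": 0.0,"claw": 0.06},
  {"tx": -0.001,"ty": -0.07,"tz": 0.0,"rx": 0.0,"ry": 0.0,"rz": 0.0,"claw": 0.06},
  {"tx": -0.001,"ty": -0.11,"tz": 0.0,"rx": 0.0,"ry": 0.0,"rz": 0.0,"claw": 0.06},
  {"tx": -0.002,"ty": -0.15,"tz": 0.0,"rx": 0.0,"ry": 0.0,"rz": 0.0,"claw": 0.06},
  {"tx": -0.002,"ty": -0.19,"tz": 0.0,"rx": 0.0,"ry": 0.0,"rz": 0.0,"claw": 0.06},
  {"tx": -0.002,"ty": -0.225,"tz": 0.0,"rx": 0.0,"ry": 0.0,"rz": 0.0,"claw": 0.06},
  {"tx": -0.002,"ty": -0.248,"tz": 0.0,"rx": 0.0,"ry": 0.0,"rz": 0.0,"claw": 0.06},
  {"tx": -0.002,"ty": -0.258,"tz": 0.0,"rx": 0.0,"ry": 0.0,"rz": 0.0,"claw": 0.06},
  {"tx": -0.002,"ty": -0.26,"tz": 0.0,"rx": 0.0,"ry": 0.0,"rz": 0.0,"claw": 0.06},
  {"tx": -0.002,"ty": -0.26,"tz": -0.01,"rx": 0.0,"ry": 0.0,"rz": 0.0,"claw": 0.06},
  {"tx": -0.002,"ty": -0.26,"tz": -0.02,"rx": 0.0,"ry": 0.0,"rz": 0.0,"claw": 0.06},
])

```text
clock: 15.15
eef_pos: [505.0, -58.7, 150.4]
tool_rot: [-3.14, -0.0, 0.104]
force: [-0.7, 0.1, -0.7]
width: 60.1
```

>>> apply_moves([
  {"tx": 0.0,"ty": 0.0,"tz": -0.015,"rx": 0.0,"ry": 0.0,"rz": 0.0,"claw": 0.06},
  {"tx": 0.0,"ty": 0.0,"tz": -0.035,"rx": 0.0,"ry": 0.0,"rz": 0.0,"claw": 0.06},
  {"tx": 0.0,"ty": 0.0,"tz": -0.055,"rx": 0.0,"ry": 0.0,"rz": 0.0,"claw": 0.06},
  {"tx": 0.0,"ty": 0.0,"tz": -0.072,"rx": 0.0,"ry": 0.0,"rz": 0.0,"claw": 0.06},
  {"tx": 0.0,"ty": 0.0,"tz": -0.083,"rx": 0.0,"ry": 0.0,"rz": 0.0,"claw": 0.06},
  {"tx": 0.0,"ty": 0.0,"tz": -0.087,"rx": 0.0,"ry": 0.0,"rz": 0.0,"claw": 0.06},
  {"tx": 0.0,"ty": 0.0,"tz": -0.087,"rx": 0.0,"ry": 0.0,"rz": 0.0,"claw": 0.06},
])

```text
clock: 15.85
eef_pos: [504.6, -60.1, 63.7]
tool_rot: [-3.141, 0.001, 0.102]
force: [-0.0, -0.3, 0.2]
width: 60.1
```

Run:
```python
from h import *
s=read_state();print(s['eef_pos'],s['force'],s['width'],s['clock'])
save("scene","s8.png",(200,90,340,190),5)
```

```text
[504.64487554 -60.06476347  63.73635761] [-0.00896598 -0.29747499  0.1963573 ] 60.10774233360857 15.85
```

View pics/s8.png

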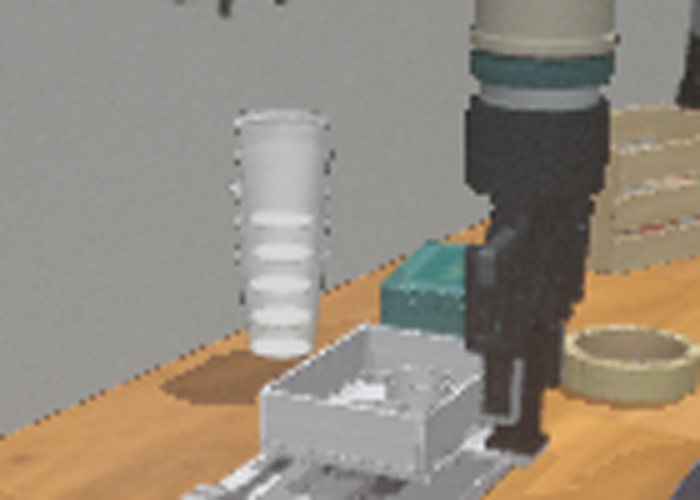

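The fingers straddle the post. I'll close on it with the carriage still at its start.

>>> apply_moves([
  {"tx": 0.0,"ty": 0.0,"tz": 0.0,"rx": 0.0,"ry": 0.0,"rz": 0.0,"claw": 0.045},
  {"tx": 0.0,"ty": 0.0,"tz": 0.0,"rx": 0.0,"ry": 0.0,"rz": 0.0,"claw": 0.03},
  {"tx": 0.0,"ty": 0.0,"tz": 0.0,"rx": 0.0,"ry": 0.0,"rz": 0.0,"claw": 0.02},
  {"tx": 0.0,"ty": 0.0,"tz": 0.0,"rx": 0.0,"ry": 0.0,"rz": 0.0,"claw": 0.01},
  {"tx": 0.0,"ty": 0.0,"tz": 0.0,"rx": 0.0,"ry": 0.0,"rz": 0.0,"claw": 0.002},
  {"tx": 0.0,"ty": 0.0,"tz": 0.0,"rx": 0.0,"ry": 0.0,"rz": 0.0,"claw": 0.002},
  {"tx": 0.0,"ty": 0.0,"tz": 0.0,"rx": 0.0,"ry": 0.0,"rz": 0.0,"claw": 0.002},
  {"tx": 0.0,"ty": 0.0,"tz": 0.0,"rx": 0.0,"ry": 0.0,"rz": 0.0,"claw": 0.002},
])

```text
clock: 16.7
eef_pos: [505.3, -60.6, 64.9]
tool_rot: [-3.142, -0.001, 0.102]
force: [-0.5, -0.0, 6.1]
width: 15.5
```

>>> apply_moves([
  {"tx": -0.0002,"ty": 0.002,"tz": 0.0,"rx": 0.0,"ry": 0.0,"rz": 0.0,"claw": 0.002},
  {"tx": -0.0006,"ty": 0.006,"tz": 0.0,"rx": 0.0,"ry": 0.0,"rz": 0.0,"claw": 0.002},
  {"tx": -0.0012,"ty": 0.012,"tz": 0.0,"rx": 0.0,"ry": 0.0,"rz": 0.0,"claw": 0.002},
  {"tx": -0.002,"ty": 0.02,"tz": 0.0,"rx": 0.0,"ry": 0.0,"rz": 0.0,"claw": 0.002},
  {"tx": -0.0028,"ty": 0.028,"tz": 0.0,"rx": 0.0,"ry": 0.0,"rz": 0.0,"claw": 0.002},
  {"tx": -0.0036,"ty": 0.036,"tz": 0.0,"rx": 0.0,"ry": 0.0,"rz": 0.0,"claw": 0.002},
  {"tx": -0.0045,"ty": 0.044,"tz": 0.0,"rx": 0.0,"ry": 0.0,"rz": 0.0,"claw": 0.002},
  {"tx": -0.0053,"ty": 0.052,"tz": 0.0,"rx": 0.0,"ry": 0.0,"rz": 0.0,"claw": 0.002},
  {"tx": -0.0061,"ty": 0.06,"tz": 0.0,"rx": 0.0,"ry": 0.0,"rz": 0.0,"claw": 0.002},
  {"tx": -0.0068,"ty": 0.067,"tz": 0.0,"rx": 0.0,"ry": 0.0,"rz": 0.0,"claw": 0.002},
  {"tx": -0.0074,"ty": 0.073,"tz": 0.0,"rx": 0.0,"ry": 0.0,"rz": 0.0,"claw": 0.002},
  {"tx": -0.0079,"ty": 0.078,"tz": 0.0,"rx": 0.0,"ry": 0.0,"rz": 0.0,"claw": 0.002},
])

```text
clock: 17.9
eef_pos: [497.1, 17.4, 64.9]
tool_rot: [3.141, -0.001, 0.102]
force: [-3.2, -1.4, 7.8]
width: 15.7
```

>>> apply_moves([
  {"tx": -0.0002,"ty": 0.002,"tz": 0.0,"rx": 0.0,"ry": 0.0,"rz": 0.0,"claw": 0.002},
  {"tx": -0.0002,"ty": 0.002,"tz": 0.0,"rx": 0.0,"ry": 0.0,"rz": 0.0,"claw": 0.002},
  {"tx": -0.0002,"ty": 0.002,"tz": 0.0,"rx": 0.0,"ry": 0.0,"rz": 0.0,"claw": 0.002},
])

```text
clock: 18.2
eef_pos: [496.8, 20.0, 64.8]
tool_rot: [-3.141, -0.0, 0.102]
force: [-2.0, 0.9, 8.3]
width: 15.4
```

>>> apply_moves([
  {"tx": -0.0002,"ty": 0.0015,"tz": 0.0,"rx": 0.0,"ry": 0.0,"rz": 0.0,"claw": 0.002},
  {"tx": -0.0003,"ty": 0.003,"tz": 0.0,"rx": 0.0,"ry": 0.0,"rz": 0.0,"claw": 0.002},
  {"tx": -0.0005,"ty": 0.0045,"tz": 0.0,"rx": 0.0,"ry": 0.0,"rz": 0.0,"claw": 0.002},
  {"tx": -0.0006,"ty": 0.006,"tz": 0.0,"rx": 0.0,"ry": 0.0,"rz": 0.0,"claw": 0.002},
])

```text
clock: 18.6
eef_pos: [496.3, 25.1, 64.9]
tool_rot: [3.141, -0.001, 0.101]
force: [-2.0, -1.7, 7.6]
width: 15.1
```

>>> apply_moves([
  {"tx": -0.0001,"ty": 0.001,"tz": 0.0,"rx": 0.0,"ry": 0.0,"rz": 0.0,"claw": 0.002},
  {"tx": -0.0002,"ty": 0.002,"tz": 0.0,"rx": 0.0,"ry": 0.0,"rz": 0.0,"claw": 0.002},
  {"tx": -0.0003,"ty": 0.003,"tz": 0.0,"rx": 0.0,"ry": 0.0,"rz": 0.0,"claw": 0.002},
])

```text
clock: 18.9
eef_pos: [496.0, 28.1, 64.8]
tool_rot: [3.141, -0.001, 0.102]
force: [-1.7, -1.5, 8.2]
width: 15.2
```

>>> apply_moves([
  {"tx": -0.0001,"ty": 0.001,"tz": 0.0,"rx": 0.0,"ry": 0.0,"rz": 0.0,"claw": 0.002},
  {"tx": -0.0002,"ty": 0.002,"tz": 0.0,"rx": 0.0,"ry": 0.0,"rz": 0.0,"claw": 0.002},
  {"tx": -0.0003,"ty": 0.003,"tz": 0.0,"rx": 0.0,"ry": 0.0,"rz": 0.0,"claw": 0.002},
])

```text
clock: 19.2
eef_pos: [495.7, 31.1, 64.9]
tool_rot: [3.141, -0.001, 0.102]
force: [-2.0, -1.6, 8.2]
width: 15.1
```

>>> apply_moves([
  {"tx": -0.0001,"ty": 0.001,"tz": 0.0,"rx": 0.0,"ry": 0.0,"rz": 0.0,"claw": 0.002},
  {"tx": -0.0002,"ty": 0.002,"tz": 0.0,"rx": 0.0,"ry": 0.0,"rz": 0.0,"claw": 0.002},
  {"tx": -0.0003,"ty": 0.003,"tz": 0.0,"rx": 0.0,"ry": 0.0,"rz": 0.0,"claw": 0.002},
])

```text
clock: 19.5
eef_pos: [495.4, 33.6, 64.8]
tool_rot: [3.14, -0.001, 0.101]
force: [-2.4, -3.8, 8.0]
width: 15.3
```

The ramp begins at about y=32, so the notch should be near y=49. I'll take finer steps.

>>> apply_moves([
  {"tx": -0.0001,"ty": 0.001,"tz": 0.0,"rx": 0.0,"ry": 0.0,"rz": 0.0,"claw": 0.002},
  {"tx": -0.0002,"ty": 0.002,"tz": 0.0,"rx": 0.0,"ry": 0.0,"rz": 0.0,"claw": 0.002},
  {"tx": -0.0003,"ty": 0.003,"tz": 0.0,"rx": 0.0,"ry": 0.0,"rz": 0.0,"claw": 0.002},
])

```text
clock: 19.8
eef_pos: [495.2, 35.2, 64.8]
tool_rot: [3.139, -0.001, 0.1]
force: [-1.7, -5.5, 6.2]
width: 15.4
```

>>> apply_moves([
  {"tx": -0.0001,"ty": 0.001,"tz": 0.0,"rx": 0.0,"ry": 0.0,"rz": 0.0,"claw": 0.002},
  {"tx": -0.0002,"ty": 0.002,"tz": 0.0,"rx": 0.0,"ry": 0.0,"rz": 0.0,"claw": 0.002},
  {"tx": -0.0003,"ty": 0.003,"tz": 0.0,"rx": 0.0,"ry": 0.0,"rz": 0.0,"claw": 0.002},
])

```text
clock: 20.1
eef_pos: [494.9, 38.1, 64.9]
tool_rot: [3.139, -0.001, 0.1]
force: [-2.1, -5.4, 7.6]
width: 15.2
```

>>> apply_moves([
  {"tx": -0.0001,"ty": 0.001,"tz": 0.0,"rx": 0.0,"ry": 0.0,"rz": 0.0,"claw": 0.002},
  {"tx": -0.0002,"ty": 0.002,"tz": 0.0,"rx": 0.0,"ry": 0.0,"rz": 0.0,"claw": 0.002},
])

```text
clock: 20.3
eef_pos: [494.6, 40.7, 64.8]
tool_rot: [3.139, -0.001, 0.101]
force: [-1.4, -4.2, 7.4]
width: 15.1
```

>>> apply_moves([
  {"tx": -0.0001,"ty": 0.001,"tz": 0.0,"rx": 0.0,"ry": 0.0,"rz": 0.0,"claw": 0.002},
  {"tx": -0.0001,"ty": 0.001,"tz": 0.0,"rx": 0.0,"ry": 0.0,"rz": 0.0,"claw": 0.002},
])

```text
clock: 20.5
eef_pos: [494.4, 42.7, 64.8]
tool_rot: [3.141, -0.0, 0.101]
force: [-2.0, -2.0, 8.0]
width: 15.4
```

>>> apply_moves([
  {"tx": -0.0001,"ty": 0.001,"tz": 0.0,"rx": 0.0,"ry": 0.0,"rz": 0.0,"claw": 0.002},
  {"tx": -0.0001,"ty": 0.001,"tz": 0.0,"rx": 0.0,"ry": 0.0,"rz": 0.0,"claw": 0.002},
])

```text
clock: 20.7
eef_pos: [494.3, 43.7, 64.8]
tool_rot: [3.141, -0.0, 0.101]
force: [-2.2, -2.1, 8.2]
width: 15.8
```

>>> apply_moves([
  {"tx": -0.0001,"ty": 0.001,"tz": 0.0,"rx": 0.0,"ry": 0.0,"rz": 0.0,"claw": 0.002},
  {"tx": -0.0001,"ty": 0.001,"tz": 0.0,"rx": 0.0,"ry": 0.0,"rz": 0.0,"claw": 0.002},
])

```text
clock: 20.9
eef_pos: [494.2, 44.8, 64.8]
tool_rot: [3.141, -0.0, 0.101]
force: [-1.6, -1.5, 7.8]
width: 15.5
```

>>> apply_moves([
  {"tx": -0.0001,"ty": 0.001,"tz": 0.0,"rx": 0.0,"ry": 0.0,"rz": 0.0,"claw": 0.002},
  {"tx": -0.0001,"ty": 0.001,"tz": 0.0,"rx": 0.0,"ry": 0.0,"rz": 0.0,"claw": 0.002},
])

```text
clock: 21.1
eef_pos: [494.1, 45.8, 64.9]
tool_rot: [3.141, -0.0, 0.101]
force: [-1.9, -1.9, 7.9]
width: 15.0
```

>>> apply_moves([
  {"tx": -0.0001,"ty": 0.001,"tz": 0.0,"rx": 0.0,"ry": 0.0,"rz": 0.0,"claw": 0.002},
  {"tx": -0.0001,"ty": 0.001,"tz": 0.0,"rx": 0.0,"ry": 0.0,"rz": 0.0,"claw": 0.002},
])

```text
clock: 21.3
eef_pos: [493.9, 47.2, 64.8]
tool_rot: [3.142, -0.0, 0.102]
force: [-2.0, -1.1, 8.6]
width: 15.5
```

>>> apply_moves([
  {"tx": -0.0001,"ty": 0.001,"tz": 0.0,"rx": 0.0,"ry": 0.0,"rz": 0.0,"claw": 0.002},
  {"tx": -0.0001,"ty": 0.001,"tz": 0.0,"rx": 0.0,"ry": 0.0,"rz": 0.0,"claw": 0.002},
])

```text
clock: 21.5
eef_pos: [493.8, 48.6, 64.8]
tool_rot: [-3.141, -0.0, 0.102]
force: [-2.2, -0.5, 8.3]
width: 15.1
```

>>> apply_moves([
  {"tx": -0.0001,"ty": 0.001,"tz": 0.0,"rx": 0.0,"ry": 0.0,"rz": 0.0,"claw": 0.002},
  {"tx": -0.0001,"ty": 0.001,"tz": 0.0,"rx": 0.0,"ry": 0.0,"rz": 0.0,"claw": 0.002},
])

```text
clock: 21.7
eef_pos: [493.6, 50.3, 64.8]
tool_rot: [-3.14, 0.0, 0.102]
force: [-4.0, 1.6, 9.9]
width: 14.9
```

It's now pulling into the notch: the force along y has changed sign to +1.6 N. I'll find the centre in half-millimetre steps.

>>> apply_moves([
  {"tx": 0.0,"ty": 0.0,"tz": 0.0,"rx": 0.0,"ry": 0.0,"rz": 0.0,"claw": 0.002},
  {"tx": 0.0,"ty": 0.0,"tz": 0.0,"rx": 0.0,"ry": 0.0,"rz": 0.0,"claw": 0.002},
])

```text
clock: 21.9
eef_pos: [493.6, 50.5, 64.8]
tool_rot: [-3.14, 0.0, 0.102]
force: [-3.3, 2.2, 8.6]
width: 15.2
```

>>> apply_moves([
  {"tx": 0.0,"ty": 0.0005,"tz": 0.0,"rx": 0.0,"ry": 0.0,"rz": 0.0,"claw": 0.002},
  {"tx": 0.0,"ty": 0.0005,"tz": 0.0,"rx": 0.0,"ry": 0.0,"rz": 0.0,"claw": 0.002},
])

```text
clock: 22.1
eef_pos: [493.6, 50.8, 64.9]
tool_rot: [-3.14, 0.0, 0.102]
force: [-1.1, 1.8, 10.2]
width: 15.5
```

>>> apply_moves([
  {"tx": -0.0001,"ty": 0.0005,"tz": 0.0,"rx": 0.0,"ry": 0.0,"rz": 0.0,"claw": 0.002},
  {"tx": -0.0001,"ty": 0.0005,"tz": 0.0,"rx": 0.0,"ry": 0.0,"rz": 0.0,"claw": 0.002},
])

```text
clock: 22.3
eef_pos: [493.6, 50.9, 64.8]
tool_rot: [-3.141, -0.0, 0.102]
force: [-1.6, 0.6, 8.7]
width: 15.2
```

>>> apply_moves([
  {"tx": 0.0,"ty": 0.0005,"tz": 0.0,"rx": 0.0,"ry": 0.0,"rz": 0.0,"claw": 0.002},
  {"tx": 0.0,"ty": 0.0005,"tz": 0.0,"rx": 0.0,"ry": 0.0,"rz": 0.0,"claw": 0.002},
])

```text
clock: 22.5
eef_pos: [493.5, 51.0, 64.8]
tool_rot: [-3.141, -0.0, 0.102]
force: [-2.6, -0.3, 9.0]
width: 15.4
```

Force crossed zero while the carriage hardly moved (50.8 to 51.0), so the ball is seated. I'll settle, then check the tins and notch by picture.

>>> apply_moves([
  {"tx": 0.0,"ty": 0.0,"tz": 0.0,"rx": 0.0,"ry": 0.0,"rz": 0.0,"claw": 0.002},
  {"tx": 0.0,"ty": 0.0,"tz": 0.0,"rx": 0.0,"ry": 0.0,"rz": 0.0,"claw": 0.002},
  {"tx": 0.0,"ty": 0.0,"tz": 0.0,"rx": 0.0,"ry": 0.0,"rz": 0.0,"claw": 0.002},
  {"tx": 0.0,"ty": 0.0,"tz": 0.0,"rx": 0.0,"ry": 0.0,"rz": 0.0,"claw": 0.002},
  {"tx": 0.0,"ty": 0.0,"tz": 0.0,"rx": 0.0,"ry": 0.0,"rz": 0.0,"claw": 0.002},
  {"tx": 0.0,"ty": 0.0,"tz": 0.0,"rx": 0.0,"ry": 0.0,"rz": 0.0,"claw": 0.002},
])

```text
clock: 23.1
eef_pos: [493.5, 51.0, 64.8]
tool_rot: [-3.141, -0.0, 0.102]
force: [-2.3, -0.7, 9.2]
width: 15.2
```

Run:
```python
from h import *
s=read_state();print(s['eef_pos'],s['force'],s['width'],s['clock'])
im=[cv2.resize(get_image(n)[y:y+115,x:x+115],None,fx=3.4,fy=3.4,interpolation=cv2.INTER_CUBIC) for n,x,y in(("top",235,125),("scene",200,110))]
cv2.imwrite("pics/f9.png",np.hstack(im)[:,:,::-1])
print((w2pix("top",[632.8,62,28])-[235,125])*3.4)
```

```text
[493.53225432  51.03134152  64.83741145] [-2.28520443 -0.72152792  9.16137188] 15.211163462479545 23.1
[193.24421407 139.13451112]
```

View pics/f9.png

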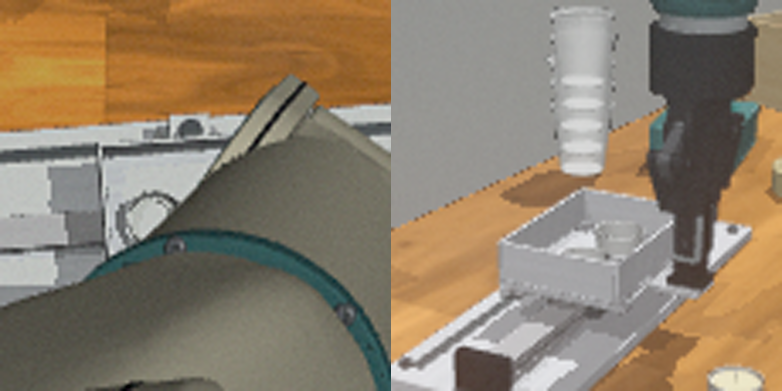

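The plunger at (188,127) stands over the notch bar. Tin B is upright in the tray and tin A shows in the scene view. The post is gripped and the remaining push is under 1 N, so I'm handing in.

```bash
python3 -c "
from cell import *
print(finish_job())"
```

```text
the job is handed in; nothing more can be done
None
```

I put both empty tins upright, side by side, in the tray while the carriage was still at its start. I then slid the carriage by its post until the ball clicked into the notch, and handed the job in at 23 s. No verdict was reported.

**Notch:** the push rose to 5.5 N on the ramp and fell to about 2 N on the flat. It then turned to a pull of about 2 N and crossed zero at TCP y = 51.0 mm, where the carriage almost stopped moving. At hand-in the remaining force along y was 0.7 N and the fingers still held the post at 15.2 mm opening.

**Disagreements:**
- The carriage travelled about 112 mm, against 108 mm estimated from the camera. I trusted the force signal.
- The fingers read about 36 mm on the 39 mm tins. They held them level all the same.

**Not fully checked:** the arm hid part of the tray from above in the last picture. Both tins were clearly seen standing before the slide. After it, tin B was partly visible from above, and a tin was visible from the side. I did not re-measure the filled tealights; no move went near enough to touch them.

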